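Clamp a well plate on the microscope stage bed

TASK

Slide the loose six-well plate along the black stage bed, without picking it up, until it sits square and fully home against both the far fence and the side stop. Then turn the knurled thumbscrew clockwise until it seats and the strap holds the plate, stopping when the resistance rises: do not force it past its seat. Leave the other things on the bench where they are.

Things in the scene. Friction and masses are not known exactly. Their poses are not given: they have to be found in the camera images.
- bed: Fixed black stage bed, 230 (its x) by 250 (its y) by 20 mm, origin at the centre of its underside. On its top (z = 20 mm) stand two aluminium bars 18 mm high: the far fence along y, inner face at bed x = +55 mm, y from -100 to +100; the side stop along x, inner face at bed y = +90 mm, x from -15 to +55. Yaw within 0.3 rad
- home (a point): Point on the bed's top face (bed x = +12, y = +26 mm) where the plate's origin lies when the plate touches the far fence and the side stop; axes parallel to the bed's
- plate: The loose white six-well plate that lies on the bed (an identical one lies apart on the bench: leave it), 86 mm (its x) by 128 mm (its y) by 22 mm high, 0.15 to 0.31 kg; origin at the centre of its underside. It starts 12 to 45 mm short of home along bed -x and -y, skewed up to 0.15 rad
- strap: Aluminium clamp strap, 80 (x) by 48 (y) by 8 mm, over the far fence, at bed y -35 to +35 mm, axes as the bed's. Origin on its underside above the fence's inner face; it reaches 28 mm over the bed in -x, 52 mm in +x. The screw drives it straight down 2 mm per rad onto the plate's top; it starts 4 to 9 mm above that
- head (a point): Centre of the thumbscrew's knurled head: upright steel cylinder, 54 mm in diameter, 26 mm high, on a stem 20 mm long above the strap, 22 mm in +x of the strap's origin. Nothing else on the clamp is higher than the strap. It sinks 2 mm per rad; its centre starts 87 to 92 mm above the bench and ends at 83
- screw (a joint): Thumbscrew angle in rad, growing clockwise seen from above (tightening); starts at 1.0 to 3.3, stays where it is left. Running friction about 0.06 N m; at 5.5 the strap meets a plate that is home, and the resistance rises like a stiff spring (0.6 to 1 N m per rad). Seated: 5.5 to 5.9, with some clamping force; past 6.1 it is overtightened
- objective: Steel microscope objective, 34 mm in diameter, 60 mm tall, standing upright on the bed's near left corner; origin at its foot. Not to be moved
- oil: Amber oil bottle, 38 mm in diameter, 85 mm tall, standing on the bench beside the bed's right (-y) edge; origin at its foot. Not to be moved
- tipbox: Grey pipette-tip box with clear lid, 127 by 87 by 63 mm, bystander on the bench; origin at the centre of its underside
- slidebox: Blue slide box, 100 by 190 by 34 mm, bystander; origin at the centre of its underside
- dishes: Stack of three clear round dishes, 86 mm in diameter, 42 mm high, bystander; origin at the centre of its underside
- shield: Orange light shield upright on a black foot, 50 by 100 mm and 114 mm high, bystander; origin at the centre of its underside
- spare_plate: Second six-well plate, same size as the first, on the bench away from the bed, bystander; origin at the centre of its underside
- condenser: Dark steel lens barrel, 32 mm in diameter, 50 mm tall, standing upright on the bed's far right corner behind the fence; origin at its foot. Not to be moved

How it is judged (in metres and radians):
On the way, in this order (a step that is already met when the one before it is completed fails the run):
1. the plate sits square and home against both the far fence and the side stop, before the strap presses on it (horizontal distance between plate and home below 0.005 m and angle between the x axis of plate and the x axis of bed, either way round below 0.04 rad and contact force between strap and plate below 0.5 N), for 0.2 s.
2. the thumbscrew is seated and the strap presses on the plate (value of joint screw above 5.45 rad and contact force between strap and plate above 5 N), for 0.2 s.
At the end, for the whole second after the job is handed in: The plate lies within 5 mm of home and within 0.04 rad of square to the bed, at rest; the thumbscrew stands at its seat (5.45 to 6.0 rad) and the strap presses on the plate with more than 5 N (all of step 2 and horizontal distance between plate and home below 0.005 m and angle between the x axis of plate and the x axis of bed, either way round below 0.04 rad and value of joint screw below 6 rad and linear speed of plate below 0.01 m/s); the robot touches nothing.
It fails at once if the thumbscrew is forced past its seat (beyond 6.1 rad) (value of joint screw above 6.1 rad).
It fails at once if the plate is lifted off the bed (by more than 10 mm) or tipped (by more than 0.2 rad) (z of plate in the frame of home above 0.01 m or angle between plate's own z axis and vertical above 0.2 rad).
It fails at once if a bystander is moved by more than 15 mm (distance of any of objective, oil, tipbox, slidebox, dishes, shield, spare_plate, condenser from where it was at the start of the episode above 0.015 m).
It also fails if it takes over 72 s, if anything falls off the work surface, if the arm or the gripper's body presses on something with over 40 N, if the wrist force passes 120 N, or if a joint passes its speed limit or range.

ROBOT

A 7-joint arm with a two-finger parallel gripper is mounted at the origin on the work surface. World frame = base frame: x ahead of the robot, y to its left, z up, the work surface at z = 0. Lengths are in mm, angles in rad, forces in N, time in s.
With the tool pointing down it reaches from about 400 to 875 mm from the base axis. Payload 4.4 kg.
Tool frame: the origin (TCP) lies midway between the tips of the shut fingers; the grasp point (between the pads) lies 19 mm behind it; z points along the fingers, y is the line along which they close (so a half turn about z gives the same grasp; the last joint's range is limited). The gripper opens to 85 mm and grips with 20 to 120 N. Pads are 22 mm wide; open, the fingers measure 114 mm over their backs; the gripper's body (76 mm by 85 mm) begins 54 mm behind the grasp point. The pads swing forward as they close: fully open they stand 13 mm farther back than shut.
Start: joints at [-1.219, 0.628, 0.038, 1.517, -0.027, 0.996, -0.02], TCP at [263.717, 594.114, 231.313] pointing down, gripper open.
Joint ranges: [-3.06, 3.06], [-0.37, 2.12], [-1.25, 1.32], [0.18, 2.47], [-1.1, 4.24], [0.23, 1.98], [-2.94, 2.94]. Speed limits (rad/s): [2.57, 2.57, 3.14, 3.14, 3.14, 3.14, 3.14].

INTERFACE

Orientations are given as [roll, pitch, yaw] about the fixed x, y, z axes, in that order (R = Rz(yaw) Ry(pitch) Rx(roll)).
In Python, from cell import ctrl gives the robot as it stands.
- The arm moves only by the shell command python3 -m handwheel 'ROWS'. ROWS is JSON, a list of rows, each a list of 3 entries, a list of its own where there are three numbers: the turn, a rotation vector about the tool's x, y, z in degrees, then the shift along the tool's x, y, z in m, then the closure, from 0 (fully open) to 1 (shut). A call has 1 to 5 rows; each row shifts and turns the commanded pose from where the row before left it, along the tool's axes as they then stand; what a row does not reach is not made up. A row lasts 1/12 s, in which the tool goes at most 41.7 mm and 7.16 degrees, less where a joint would pass 70% of its speed; a pose out of reach is approached as far as the arm can. A call is refused whole if a number of a shift passes 0.0417 or a number of a turn 7.16, either way. A call with a gripper value outside its range is refused whole. The fingers move at their own pace and stop on an object; the grip force is fixed at half the most. Time passes only in rows, so rows that do not move let the fingers close. It gives the time, the measured TCP pose, the force, the opening and the grip force at its end, in the units of the state.
- ctrl.read_state(): the state, without advancing time (a new reading comes with each control period).
- ctrl.get_image(name): name is "scene" or "top"; returns a dict with "pixels" (400x640x3 uint8, red, green, blue), "fx", "fy", "cx", "cy" (pixels), "pose" (4x4, takes a point from camera to world coordinates). Camera axes: x right, y up, looking along -z (the intrinsics and any distortion apply to the point x, -y, -z); pixel columns grow to the right and rows downward; lengths in mm; the calibration is good to about 2 mm. A picture is of the moment at which its call begins. There is no depth.
- ctrl.finish_job(): hands the job in; it is judged then, once.
The state is a dict: "clock": time; "qpos": joint angles; "qd": joint speeds; "tau": joint torques, N m; "eef_pos": TCP position; "tool_rot": TCP orientation; "force": force on the tool from outside, world axes, zero at the start; "torque": the same for the moment, N m; "width": finger opening in mm; "gripper_force": force on a finger pad.
Only numpy, scipy, OpenCV 4.12 (cv2) and the standard library are available. Lean on these libraries where they do the work, as an engineer would, in place of code of your own. Each camera call takes 0.05 s, during which the arm holds its last target. There are 200 camera calls.

## Working session

There is one attempt and no reset: what is moved stays moved. The work goes in short steps, Python scripts to look and compute and a shell command to move; the robot and the scene stay as the last step left them, time stands still between calls to the robot, and variables do not carry over. Pictures are saved under pics/ and viewed, at most 10 in all, crops included, and the job is handed in when it is done.

```bash
mkdir -p pics; ls
python3 - <<'E'
from cell import ctrl
import cv2
for n in("top","scene"):
    d=ctrl.get_image(n);cv2.imwrite(f"pics/{n}0.png",d["pixels"][:,:,::-1])
    print({k:v for k,v in d.items() if k!="pixels"})
print(ctrl.read_state())
E
```

```text
pics
{'fx': 414.6845932806225, 'fy': 414.6845932806225, 'cx': 319.0744046457195, 'cy': 201.74547457482146, 'pose': array([[-2.84537033e-02,  9.97283224e-01, -6.79452636e-02,
         3.96433132e+02],
       [-9.99577980e-01, -2.87853664e-02, -3.90708168e-03,
        -1.13971526e+01],
       [-5.85229631e-03,  6.78054184e-02,  9.97681400e-01,
         1.35332403e+03],
       [ 0.00000000e+00,  0.00000000e+00,  0.00000000e+00,
         1.00000000e+00]])}
{'fx': 397.1268241917524, 'fy': 397.1268241917524, 'cx': 320.85430930200846, 'cy': 200.35199684874956, 'pose': array([[ 1.40824438e-01, -7.25536960e-01,  6.73620514e-01,
         1.21317178e+03],
       [ 9.90033881e-01,  1.04012703e-01, -9.49435234e-02,
        -1.26057371e+02],
       [-1.18005477e-03,  6.80277500e-01,  7.32953703e-01,
         8.50919599e+02],
       [ 0.00000000e+00,  0.00000000e+00,  0.00000000e+00,
         1.00000000e+00]])}
{'clock': 0.1, 'qpos': array([-1.21880441,  0.62925802,  0.03846895,  1.51825445, -0.02700587,
        0.99634062, -0.02000957]), 'qd': array([-1.03948991e-03, -2.74882900e-04, -1.03262474e-03, -3.68497389e-03,
        1.88760527e-03, -1.38691071e-03, -9.11047108e-05]), 'tau': array([ 3.36898942e-03, -5.64525926e+01,  1.23069808e+00, -1.93972671e+01,
        1.13268133e-02,  5.37295447e-03,  2.84065518e-07]), 'eef_pos': array([263.486395  , 593.58051515, 230.48300204]), 'tool_rot': array([-3.13985105e+00,  2.72107616e-05,  2.72376874e+00]), 'force': array([0.46028018, 0.02707253, 0.0788099 ]), 'torque': array([0.02522147, 0.05925068, 0.03274824]), 'gripper_force': 0.0, 'width': 85.63955112209813}
```

View pics/top0.png

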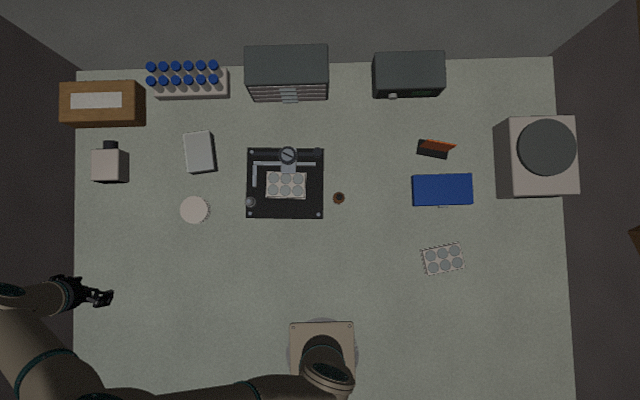

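View pics/scene0.png

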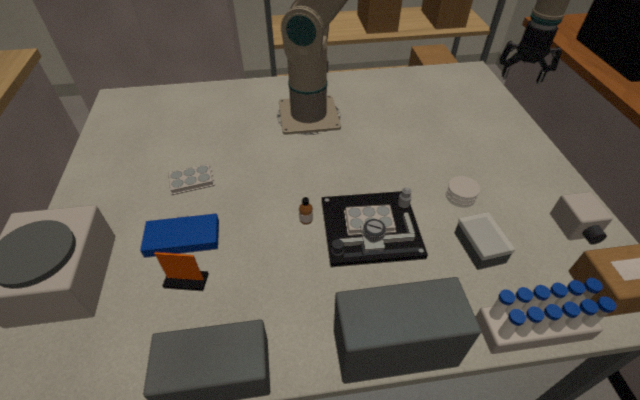

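The top view shows the bed around (285,183), with the plate near (286,185), the knob at (288,155) and the objective at (250,202). The oil is at (339,198). I'll enlarge both views.

Run:
```python
import cv2
a=cv2.imread("pics/top0.png")[140:230,235:355]
b=cv2.imread("pics/scene0.png")[180:270,310:430]
cv2.imwrite("pics/tc.png",cv2.resize(a,None,fx=6.5,fy=6.5,interpolation=cv2.INTER_CUBIC))
cv2.imwrite("pics/sc.png",cv2.resize(b,None,fx=6.5,fy=6.5,interpolation=cv2.INTER_CUBIC))
```

```text
(no output)
```

View pics/tc.png

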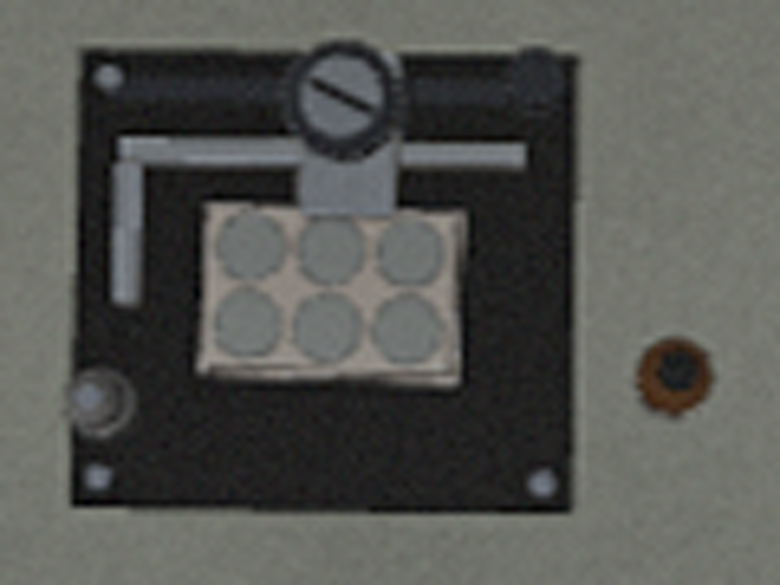

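View pics/sc.png

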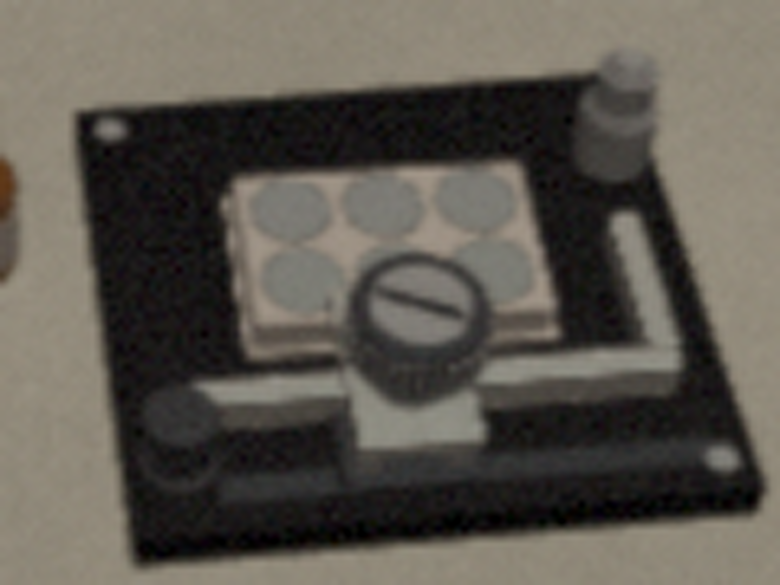

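The crop gives bed corners at about (85,50), (575,60), (572,510) and (73,505). The well grid centre is near (330,286), the knob top at (345,92), and the objective foot at about (103,403). The scene crop agrees, and the strap sits above the plate's far edge. Next I'll turn these into world positions.

```bash
cat > h.py <<'E'
import numpy as np
from cell import ctrl
C={"top":((414.6846,414.6846,319.0744,201.7455),np.array([[-2.84537033e-02,9.97283224e-01,-6.79452636e-02,396.433],[-9.99577980e-01,-2.87853664e-02,-3.90708168e-03,-11.397],[-5.85229631e-03,6.78054184e-02,9.97681400e-01,1353.324]])),
"scene":((397.12682,397.12682,320.8543,200.352),np.array([[1.40824438e-01,-7.25536960e-01,6.73620514e-01,1213.17178],[9.90033881e-01,1.04012703e-01,-9.49435234e-02,-126.057371],[-1.18005477e-03,6.80277500e-01,7.32953703e-01,850.919599]]))}
def w(n,u,v,z):
    (fx,fy,cx,cy),P=C[n]
    d=P[:,:3]@np.array([(u-cx)/fx,-(v-cy)/fy,-1]);return P[:,3]+d*(z-P[2,3])/d[2]
def wc(n,u,v,z):
    o={"top":(235,140),"scene":(310,180)}[n]
    return w(n,(u+.5)/6.5-.5+o[0],(v+.5)/6.5-.5+o[1],z)
def rigid(L,W): # 2D: W=c+R L
    L=np.array(L,float);W=np.array(W)[:,:2];l0,w0=L.mean(0),W.mean(0)
    a=(L-l0)[:,0]+1j*(L-l0)[:,1];b=(W-w0)[:,0]+1j*(W-w0)[:,1]
    t=np.angle((b*a.conj()).sum());R=np.array([[np.cos(t),-np.sin(t)],[np.sin(t),np.cos(t)]])
    c=w0-R@l0;return c,t,R,np.linalg.norm(W-(L@R.T+c),axis=1)
E
python3 - <<'E'
from h import *
np.set_printoptions(precision=1,suppress=True)
W=[wc("top",*p,20) for p in [(85,50),(575,60),(572,510),(73,505)]]
c,t,R,e=rigid([(115,125),(115,-125),(-115,-125),(-115,125)],W);print("bed top",c,round(t,4),e)
# bars (tops z=38): fence inner/outer, from top
for p in [(120,160),(526,165),(140,303)]: print("bar in bed",R.T@(wc("top",*p,38)[:2]-c))
Ws=[wc("scene",*p,20) for p in [(78,113),(135,540),(762,485)]]
c2,t2,R2,e2=rigid([(-115,-125),(115,-125),(115,125)],Ws);print("bed scene",c2,round(t2,4),e2)
wl=[(251,243),(331,245),(411,251),(250,322),(328,325),(409,328)]
a=[(x,y) for x in(19.5,-19.5) for y in(39,0,-39)]
cp,tp,Rp,ep=rigid(a,[wc("top",*p,42) for p in wl]);print("plate",cp,round(tp,4),ep,"in bed",R.T@(cp-c),tp-t)
cs=[wc("scene",*p,42)[:2] for p in [(290,210),(382,207),(475,202),(300,280)]]
c3,t3,R3,e3=rigid([(-19.5,-39),(-19.5,0),(-19.5,39),(19.5,-39)],cs);print("plate scene",c3,round(t3,4),e3,"in bed",R2.T@(c3-c2))
for p in [(208,203),(467,212),(460,375),(200,365)]: print("corner in bed",R.T@(wc("top",*p,42)[:2]-c))
print("knob top",wc("top",345,92,103),"scene",wc("scene",420,305,103),"expect",c+R@[77,0])
print("obj",wc("top",103,403,20)[:2],wc("top",90,398,80)[:2],"inbed",R.T@(wc("top",90,398,80)[:2]-c))
print("oil",wc("top",678,370,85),"home",c+R@[12,26])
E
```

```text
bed top [552.3 103. ] -0.0421 [2.1 3.8 2.5 2.3]
bar in bed [ 56.  101.1]
bar in bed [ 56.1 -98.9]
bar in bed [-14.6  89.5]
bed scene [553.8 103.8] -0.0413 [3.4 1.4 3.4]
plate [546.9  99.3] -0.0664 [0.6 0.6 1.  0.7 0.2 0.5] in bed [-5.3 -3.9] -0.024345375182039372
plate scene [547.3  98.9] -0.092 [0.4 0.7 0.3 0.9] in bed [-6.3 -5.2]
corner in bed [34.7 56.7]
corner in bed [ 31.9 -70.4]
corner in bed [-48.3 -68.3]
corner in bed [-45.1  58.8]
knob top [630.9  85.  103. ] scene [629.6  86.5 103. ] expect [629.3  99.8]
obj [494.2 215.2] [492.3 211.1] inbed [-64.5 105.5]
oil [497.2 -67.6  85. ] home [565.4 128.5]
```

Bed: origin (552.3, 103.0), yaw -0.042. Both views and the bar positions agree to 1–2 mm. Plate: bed (-5.5, -4.5), with a skew of about -0.03. The knob is at world (630.5, 85.7), so the strap is at bed y of about -14. I'll push with the gripper open and its y axis along bed y. First I turn -21.5° and travel above the bench.

```bash
cat >> h.py <<'E'
BC=np.array([552.6,103.3]);BT=-0.042;BR=np.array([[np.cos(BT),-np.sin(BT)],[np.sin(BT),np.cos(BT)]])
from scipy.spatial.transform import Rotation as Ro
def to(bx,by,z,yaw=np.pi+BT):
    s=ctrl.read_state();R=Ro.from_euler("xyz",s["tool_rot"]);T=Ro.from_euler("xyz",[np.pi,0,yaw])
    p=np.r_[BC+BR@[bx,by],z];b=BR.T@(s["eef_pos"][:2]-BC)
    print("now bed",b.round(1),"z",round(s["eef_pos"][2],1),"F",s["force"].round(1),"q7",round(s["qpos"][6],2),"tau7",round(s["tau"][6],3),"t",round(s["clock"],2))
    print("turn deg",np.degrees((R.inv()*T).as_rotvec()).round(2),"then shift mm",T.inv().apply(p-s["eef_pos"]).round(1))
E
python3 -m handwheel '[[[0,0,-7.1],[0,0,0],0],[[0,0,-7.1],[0,0,0],0],[[0,0,-7.1],[0,0,0],0]]'
python3 -c "
from h import *
to(-70,-4,130)"
```

```text
clock: 0.35
eef_pos: [263.5, 593.8, 230.7]
tool_rot: [-3.14, -0.0, 3.102]
force: [0.6, -0.3, 0.7]
width: 85.6
gripper_force: 0.0
now bed [-309.5  477.9] z 230.7 F [ 0.6 -0.3  0.7] q7 0.3 tau7 -1.308 t 0.35
turn deg [-0.07 -0.02  0.13] then shift mm [-239.5 -481.9  100.7]
```

```bash
for i in 1 2; do :; done
python3 -m handwheel '[[[0,0,0],[-0.016,-0.032,0],0],[[0,0,0],[-0.016,-0.032,0],0],[[0,0,0],[-0.016,-0.032,0],0],[[0,0,0],[-0.016,-0.032,0],0],[[0,0,0],[-0.016,-0.032,0],0]]' | head -2
python3 -m handwheel '[[[0,0,0],[-0.016,-0.032,0],0],[[0,0,0],[-0.016,-0.032,0],0],[[0,0,0],[-0.016,-0.032,0],0],[[0,0,0],[-0.016,-0.032,0],0],[[0,0,0],[-0.016,-0.032,0],0]]' | head -2
python3 -m handwheel '[[[0,0,0],[-0.016,-0.032,0.01],0],[[0,0,0],[-0.016,-0.032,0.01],0],[[0,0,0],[-0.016,-0.032,0.01],0],[[0,0,0],[-0.016,-0.032,0.01],0],[[0,0,0],[-0.016,-0.032,0.01],0]]' | head -2
python3 -m handwheel '[[[0,0,0],[0,0,0.02],0],[[0,0,0],[0,0,0.02],0],[[0,0,0],[0,0,0],0]]'
python3 -c "
from h import *
to(-72,-4,60)"
```

```text
clock: 0.77
eef_pos: [336.5, 428.7, 230.9]
clock: 1.18
eef_pos: [409.0, 265.3, 231.1]
clock: 1.6
eef_pos: [481.6, 101.9, 180.7]
clock: 1.85
eef_pos: [479.1, 102.0, 138.3]
tool_rot: [-3.14, -0.006, 3.094]
force: [-0.2, -0.7, 0.3]
width: 85.0
gripper_force: 0.0
now bed [-73.4  -4.4] z 138.3 F [-0.2 -0.7  0.3] q7 1.22 tau7 -0.023 t 1.85
turn deg [-0.12 -0.37 -0.34] then shift mm [-1.4  0.4 78.3]
```

```bash
python3 -m handwheel '[[[0,0,0],[0,0,0.03],0],[[0,0,0],[0,0,0.03],0],[[0,0,0],[0,0,0.03],0],[[0,0,0],[0,0,0.02],0],[[0,0,0],[0,0,0.008],0]]' | head -2
python3 -m handwheel '[[[0,0,0],[0,0,0],0],[[0,0,0],[0,0,0],0]]'
python3 - <<'E'
from h import *
import cv2
to(-46,-4,19)
a=ctrl.get_image("top")["pixels"][140:230,235:355,::-1];b=ctrl.get_image("scene")["pixels"][165:265,310:430,::-1]
f=lambda i:cv2.resize(i,None,fx=5,fy=5,interpolation=cv2.INTER_CUBIC)[:,:]
o=np.hstack([cv2.resize(a,(400,300),interpolation=cv2.INTER_CUBIC),cv2.resize(b,(400,333),interpolation=cv2.INTER_CUBIC)[:300]])
cv2.imwrite("pics/p1.png",o)
E
```

```text
clock: 2.27
eef_pos: [479.9, 103.9, 21.4]
clock: 2.43
eef_pos: [481.8, 104.0, 24.0]
tool_rot: [3.141, 0.0, 3.096]
force: [0.0, -0.6, 0.3]
width: 85.1
gripper_force: 0.0
now bed [-70.8  -2.3] z 24.0 F [ 0.  -0.6  0.3] q7 1.2 tau7 -0.003 t 2.43
turn deg [ 0.01  0.03 -0.2 ] then shift mm [-24.8  -1.7   5. ]
```

View pics/p1.png

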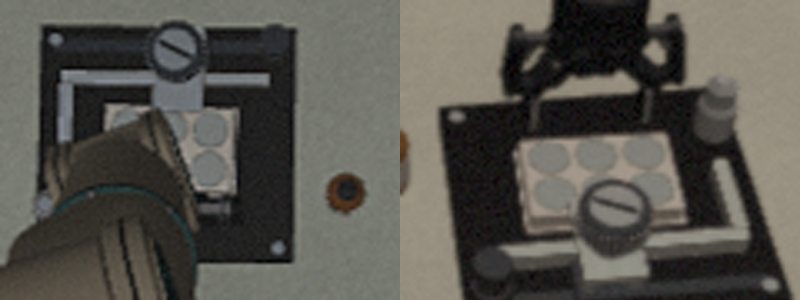

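Both fingers stand behind the plate's near edge with a clear gap, and the objective is clear. Now I drop 5 mm and push along bed +x (tool -x).

```bash
python3 -m handwheel '[[[0,0,0],[0,-0.001,0.003],0],[[0,0,0],[-0.005,-0.001,0.002],0],[[0,0,0],[-0.005,0,0],0],[[0,0,0],[-0.004,0,0],0],[[0,0,0],[-0.004,0,0],0]]' | sed -n '1,2p;4p'
python3 -m handwheel '[[[0,0,0],[-0.002,0,0],0],[[0,0,0],[-0.002,0,0],0],[[0,0,0],[-0.002,0,0],0],[[0,0,0],[0,0,0],0],[[0,0,0],[0,0,0],0]]'
python3 -c "
from h import *
to(-42,-4,19)"
```

```text
clock: 2.95
eef_pos: [498.8, 100.5, 18.4]
force: [-2.5, 0.7, 1.8]
clock: 3.37
eef_pos: [505.9, 100.5, 18.3]
tool_rot: [3.141, 0.001, 3.095]
force: [-1.1, -1.1, -0.4]
width: 85.8
gripper_force: 0.3
now bed [-46.5  -4.7] z 18.3 F [-1.1 -1.1 -0.4] q7 1.22 tau7 0.006 t 3.37
turn deg [ 0.02  0.07 -0.24] then shift mm [-4.5  0.7 -0.7]
```

```bash
python3 -m handwheel '[[[0,0,-0.2],[-0.002,0,0],0],[[0,0,0],[-0.001,0,0],0],[[0,0,0],[0,0,0],0]]'| sed -n '2p;4p'
python3 -m handwheel '[[[0,0,0],[-0.001,0,0],0],[[0,0,0],[-0.001,0,0],0],[[0,0,0],[0,0,0],0]]'| sed -n '2p;4p'
python3 -m handwheel '[[[0,0,0],[-0.001,0,0],0],[[0,0,0],[0,0,0],0],[[0,0,0],[0,0,0],0]]'| sed -n '2p;4p'
python3 -c "
from h import *
to(-42,-4,19)"
```

```text
eef_pos: [508.9, 100.4, 18.3]
force: [0.1, 0.2, -0.7]
eef_pos: [509.8, 100.3, 18.2]
force: [-3.0, 0.4, 1.9]
eef_pos: [509.8, 100.3, 18.2]
force: [-5.0, 0.8, 3.6]
now bed [-42.7  -4.8] z 18.2 F [-5.   0.8  3.6] q7 1.22 tau7 0.021 t 4.12
turn deg [-0.02 -0.16 -0.01] then shift mm [-0.7  0.8 -0.8]
```

The plate is against the fence: motion stopped at -42.7 with 5 N. I'll back off, lift and go to the -y side.

```bash
python3 -m handwheel '[[[0,0,0],[0.006,0,0],0],[[0,0,0],[0.012,0,0],0],[[0,0,0],[0,0,-0.03],0],[[0,0,0],[0,0,-0.035],0],[[0,0,0],[0,0,-0.035],0]]'|sed -n '2p;4p'
python3 -m handwheel '[[[0,0,0],[-0.01,-0.033,0],0],[[0,0,0],[-0.02,-0.033,0],0],[[0,0,0],[-0.02,-0.033,0],0],[[0,0,0],[-0.02,-0.033,0],0],[[0,0,0],[0,0,0],0]]'|sed -n '2p;4p'
python3 -m handwheel '[[[0,0,0],[0,0,0],0]]'|sed -n 2p
python3 -c "
from h import *
to(15,-137,25)"
```

```text
eef_pos: [493.4, 100.9, 119.0]
force: [0.2, -0.2, 0.3]
eef_pos: [562.5, -44.2, 119.1]
force: [0.1, -0.3, -0.0]
eef_pos: [559.2, -37.4, 118.4]
now bed [  12.5 -140.3] z 118.4 F [-0.8  0.   0.9] q7 1.47 tau7 0.077 t 5.03
turn deg [-0.08  0.18 -0.37] then shift mm [-2.5  3.3 93.4]
```

```bash
python3 -m handwheel '[[[0,0,-0.3],[0,0,0.02],0],[[0,0,0],[0,0,0.03],0],[[0,0,0],[0,0,0.03],0],[[0,0,0],[0,0,0.016],0],[[0,0,0],[0,0,0],0]]'|sed -n '2p;4p'
python3 - <<'E'
from h import *
import cv2
to(15,-95,20)
a=ctrl.get_image("top")["pixels"][140:230,235:355,::-1];b=ctrl.get_image("scene")["pixels"][165:265,310:430,::-1]
o=np.hstack([cv2.resize(a,(400,300),interpolation=cv2.INTER_CUBIC),cv2.resize(b,(400,333),interpolation=cv2.INTER_CUBIC)[:300]])
cv2.imwrite("pics/p2.png",o)
E
```

```text
eef_pos: [554.7, -32.0, 19.1]
force: [-0.5, 0.3, -0.0]
now bed [   7.8 -135.1] z 19.1 F [-0.5  0.3 -0. ] q7 1.45 tau7 -0.029 t 5.45
turn deg [ 0.05 -0.34  0.4 ] then shift mm [-7.2 40.1 -0.9]
```

View pics/p2.png

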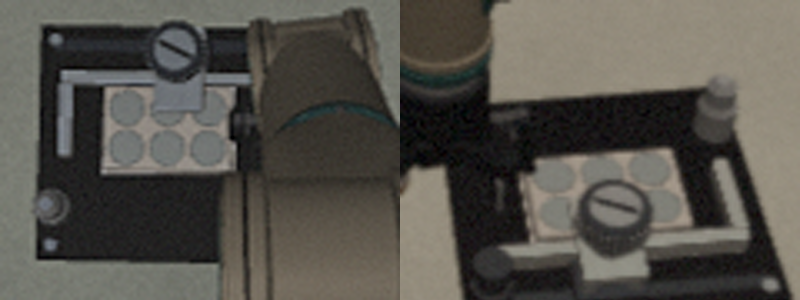

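The plate is flush to the fence, and the finger stands just right of its -y edge. Pushing +y now.

```bash
python3 -m handwheel '[[[0,0,0.2],[-0.004,0,0],0],[[0,0,0],[0,0.004,0],0],[[0,0,0],[0,0.005,0],0],[[0,0,0],[0,0.005,0],0],[[0,0,0],[0,0.004,0],0]]'|sed -n '2p;4p'
python3 -m handwheel '[[[0,0,0],[0,0.004,0],0],[[0,0,0],[0,0.004,0],0],[[0,0,0],[0,0.003,0],0],[[0,0,0],[0,0.003,0],0],[[0,0,0],[0,0,0],0]]'|sed -n '2p;4p'
python3 -c "
from h import *
to(15,-95,20)"
```

```text
eef_pos: [562.7, -14.8, 23.0]
force: [0.1, -0.5, 0.2]
eef_pos: [563.0, -1.7, 22.4]
force: [0.1, -1.0, 2.2]
now bed [  14.8 -104.4] z 22.4 F [ 0.1 -1.   2.2] q7 1.41 tau7 -0.044 t 6.38
turn deg [0.   0.02 0.09] then shift mm [-0.2  9.4  2.4]
```

```bash
python3 -m handwheel '[[[0,0,0],[0,0.003,0],0],[[0,0,0],[0,0.003,0],0],[[0,0,0],[0,0,0],0]]'|sed -n '2p;4p'
python3 -m handwheel '[[[0,0,0],[0,0.001,0],0],[[0,0,0],[0,0.001,0],0],[[0,0,0],[0,0,0],0]]'|sed -n '2p;4p'
python3 -m handwheel '[[[0,0,0],[0,0.001,0],0],[[0,0,0],[0,0,0],0]]'|sed -n '2p;4p'
python3 -c "
from h import *
to(15,-95,20)"
```

```text
eef_pos: [563.3, 4.4, 22.4]
force: [0.3, -2.2, 3.7]
eef_pos: [563.3, 5.7, 22.4]
force: [-0.7, -4.6, 3.8]
eef_pos: [563.4, 6.7, 22.4]
force: [-0.2, -4.6, 4.8]
now bed [ 14.8 -96.1] z 22.4 F [-0.2 -4.6  4.8] q7 1.4 tau7 -0.018 t 7.05
turn deg [-0.01  0.01  0.05] then shift mm [-0.2  1.1  2.4]
```

```bash
python3 -m handwheel '[[[0,0,0],[0,0.001,0],0],[[0,0,0],[0,0.0,0],0]]'|sed -n '2p;4p'
python3 -m handwheel '[[[0,0,0],[0,0.001,0],0],[[0,0,0],[0,0,0],0]]'|sed -n '2p;4p'
python3 - <<'E'
from h import *
import cv2
to(15,-95,20)
a=ctrl.get_image("top")["pixels"][140:230,235:355,::-1];b=ctrl.get_image("scene")["pixels"][165:265,310:430,::-1]
o=np.hstack([cv2.resize(a,(400,300),interpolation=cv2.INTER_CUBIC),cv2.resize(b,(400,333),interpolation=cv2.INTER_CUBIC)[:300]])
cv2.imwrite("pics/p3.png",o)
E
```

```text
eef_pos: [563.4, 7.7, 22.4]
force: [-0.1, -4.0, 4.1]
eef_pos: [563.5, 8.7, 22.4]
force: [0.0, -4.9, 5.4]
now bed [ 14.8 -94.1] z 22.4 F [ 0.  -4.9  5.4] q7 1.39 tau7 -0.018 t 7.38
turn deg [-0.01  0.02  0.05] then shift mm [-0.2 -0.9  2.4]
```

View pics/p3.png

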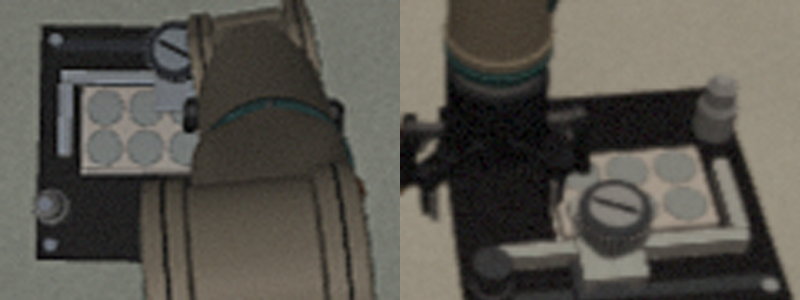

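A gap of about 6 mm to the side stop remains, at columns 73 to 80 in the left half. The finger is thinner at its tip than I assumed, so I keep pushing.

```bash
python3 -m handwheel '[[[0,0,0],[0,0.002,0],0],[[0,0,0],[0,0.001,0],0],[[0,0,0],[0,0.001,0],0],[[0,0,0],[0,0,0],0]]'|sed -n '2p;4p'
python3 -m handwheel '[[[0,0,0],[0,0.001,0],0],[[0,0,0],[0,0,0],0]]'|sed -n '2p;4p'
python3 -m handwheel '[[[0,0,0],[0,0.001,0],0],[[0,0,0],[0,0,0],0]]'|sed -n '2p;4p'
python3 -c "
from h import *
to(15,-95,20)"
```

```text
eef_pos: [563.6, 12.9, 22.4]
force: [0.2, -4.4, 5.0]
eef_pos: [563.7, 13.8, 22.4]
force: [0.3, -4.4, 5.9]
eef_pos: [563.7, 14.7, 22.4]
force: [-0.3, -4.7, 5.8]
now bed [ 14.8 -88.1] z 22.4 F [-0.3 -4.7  5.8] q7 1.38 tau7 -0.018 t 8.15
turn deg [-0.01  0.01  0.05] then shift mm [-0.2 -6.9  2.4]
```

```bash
cat >> h.py <<'E'
def prof(r=180,c0=250,c1=268):
    g=ctrl.get_image("top")["pixels"].mean(2);print("profile",c0,g[r-3:r+4,c0:c1].mean(0).round().astype(int))
def fprof(c=262,r0=158,r1=176):
    g=ctrl.get_image("top")["pixels"].mean(2);print("xprofile",r0,g[r0:r1,c-3:c+4].mean(1).round().astype(int))
E
python3 -c "
from h import *
prof();fprof(266)
import cv2
for f in ['top0']: 
  g=cv2.imread('pics/top0.png').mean(2);print(g[177:184,250:275].mean(0).round().astype(int))"
```

```text
profile 250 [ 29  19  91 130 120 111  66  82 135 130 121 121 120 114 112 115 116 119]
xprofile 158 [ 30  26  20  89 116 118 131  61 123 117 110 112 112 112 112 111 113 112]
[ 26  20  89 129 120 111  77  27  29  29  29  29  29  28  27  19  91 134
 122 117 112 114 113 115 113]
```

```bash
python3 -m handwheel '[[[0,0,0],[0,0.001,0],0],[[0,0,0],[0,0,0],0]]'|sed -n '2p;4p'
python3 -m handwheel '[[[0,0,0],[0,0.001,0],0],[[0,0,0],[0,0,0],0]]'|sed -n '2p;4p'
python3 -c "
from h import *
prof();fprof(266)"
```

```text
eef_pos: [563.8, 15.7, 22.4]
force: [-0.6, -5.4, 4.6]
eef_pos: [563.8, 16.7, 22.4]
force: [-0.0, -4.1, 5.2]
profile 250 [ 29  19  91 131 120 110  78 106 140 122 122 119 117 114 112 114 117 119]
xprofile 158 [ 31  28  19  88 117 118 133  58 120 121 115 111 113 113 111 112 114 116]
```

```bash
python3 -m handwheel '[[[0,0,0],[0,0.001,0],0],[[0,0,0],[0,0,0],0]]'|sed -n '2p;4p'
python3 -m handwheel '[[[0,0,0],[0,0.001,0],0],[[0,0,0],[0,0,0],0]]'|sed -n '2p;4p'
python3 -c "
from h import *
prof();fprof(266)
to(15,-84,20)"
```

```text
eef_pos: [563.8, 16.7, 22.4]
force: [-0.6, -5.9, 6.1]
eef_pos: [563.7, 16.8, 22.5]
force: [0.4, -7.6, 6.1]
profile 250 [ 27  21  91 131 120 110  81 106 139 126 121 118 117 114 113 113 117 120]
xprofile 158 [ 28  28  19  87 117 118 132  59 121 120 114 111 113 112 112 112 113 116]
now bed [ 14.7 -86. ] z 22.5 F [-0.4 -7.4  6.2] q7 1.38 tau7 -0.025 t 9.12
turn deg [-0.12 -0.01 -0.02] then shift mm [-0.3  2.   2.5]
```

The plate is now stopped against the side stop: the position held while the force rose. I'll back off, lift, and measure the plate unobstructed.

```bash
python3 -m handwheel '[[[0,0,0],[0,-0.006,0],0],[[0,0,0],[0,-0.014,0],0],[[0,0,0],[0,-0.01,-0.03],0],[[0,0,0],[0,-0.02,-0.035],0],[[0,0,0],[0,-0.02,-0.035],0]]'|sed -n '2p;4p'
python3 -m handwheel '[[[0,0,0],[0,-0.035,0],0],[[0,0,0],[0,-0.04,0],0],[[0,0,0],[0,-0.02,0],0],[[0,0,0],[0,0,0],0],[[0,0,0],[0,0,0],0]]'|sed -n '2p;4p'
python3 - <<'E'
from h import *
import cv2
to(-75,12,110)
a=ctrl.get_image("top")["pixels"][140:230,235:355,::-1]
cv2.imwrite("pics/p4.png",cv2.resize(a,None,fx=6.5,fy=6.5,interpolation=cv2.INTER_CUBIC))
E
```

```text
eef_pos: [559.7, -49.1, 122.1]
force: [0.3, -0.5, -0.4]
eef_pos: [556.6, -146.1, 121.7]
force: [-0.2, 0.7, -0.0]
now bed [  14.4 -249. ] z 121.7 F [-0.2  0.7 -0. ] q7 1.65 tau7 0.053 t 9.95
turn deg [ 0.09 -0.04 -0.05] then shift mm [ 89.4 261.   11.7]
```

View pics/p4.png

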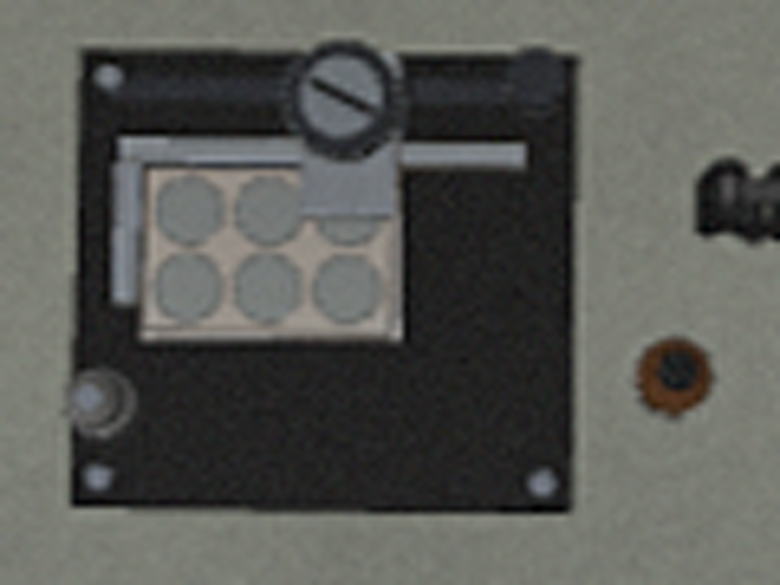

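The plate now sits flush against both the fence and the side stop, with wells at (190,210) to (347,289). I'll check that numerically and plan the knob approach.

Run:
```python
from h import *
wl=[(190,210),(268,211),(188,287),(267,288),(347,289)]
cp,tp,_,e=rigid([(19.5,39),(19.5,0),(-19.5,39),(-19.5,0),(-19.5,-39)],[wc("top",*p,42) for p in wl])
print("plate in bed",BR.T@(cp-BC),"skew",tp-BT,e.round(1))
print("knob", BR.T@(wc("top",344,95,103)[:2]-BC))
to(77.5,-14,130)
```

```text
plate in bed [12.04196158 26.5009214 ] skew 0.0048973367204128565 [0.6 0.7 0.6 0.4 0.2]
knob [ 77.61907924 -14.51068457]
now bed [  14.7 -247.2] z 121.7 F [ 0.4  1.4 -0.4] q7 1.65 tau7 0.013 t 10.0
turn deg [ 0.14 -0.04  0.11] then shift mm [-62.8 233.2  -8.3]
```

The plate is home to within about 1 mm. Next I move over the knob, and unwind the wrist counter-clockwise while in the air.

```bash
python3 -m handwheel '[[[0,0,0],[-0.009,0.033,-0.002],0],[[0,0,0],[-0.009,0.033,-0.002],0],[[0,0,0],[-0.009,0.033,-0.002],0],[[0,0,0],[-0.009,0.033,-0.002],0],[[0,0,0],[-0.009,0.033,0],0]]'|sed -n '2p;4p'
python3 -m handwheel '[[[0,0,0],[-0.009,0.033,0],0],[[0,0,0],[-0.009,0.033,0],0],[[0,0,-7.1],[0,0,0],0],[[0,0,-7.1],[0,0,0],0],[[0,0,-7.1],[0,0,0],0]]'|sed -n '2p;4p'
python3 -m handwheel '[[[0,0,-7.1],[0,0,0],0],[[0,0,-7.1],[0,0,0],0],[[0,0,-7.1],[0,0,0],0],[[0,0,-7.1],[0,0,0],0],[[0,0,-7.1],[0,0,0],0]]'|sed -n '2p;4p'
python3 -m handwheel '[[[0,0,-7.1],[0,0,0],0],[[0,0,-7.1],[0,0,0],0],[[0,0,-7.1],[0,0,0],0],[[0,0,0],[0,0,0],0],[[0,0,0],[0,0,0],0]]'|sed -n '2,4p'
python3 -c "
from h import *
to(77.6,-14.3,68,np.pi+BT+np.radians(78.1))"
```

```text
eef_pos: [608.6, 22.3, 130.3]
force: [0.4, -0.4, -0.7]
eef_pos: [628.2, 87.4, 129.7]
force: [-0.7, -1.1, 0.3]
eef_pos: [628.3, 85.9, 129.9]
force: [-0.1, 0.0, 0.2]
eef_pos: [628.6, 84.7, 130.0]
tool_rot: [3.14, 0.002, -1.82]
force: [-0.4, 0.1, 0.5]
now bed [ 76.7 -15.4] z 130.0 F [-0.4  0.1  0.5] q7 2.36 tau7 0.182 t 11.67
turn deg [0.09 0.09 0.04] then shift mm [-1.2 -0.7 62. ]
```

```bash
python3 -m handwheel '[[[0,0,0],[-0.001,-0.001,0.02],0],[[0,0,0],[0,0,0.02],0],[[0,0,0],[0,0,0.015],0],[[0,0,0],[0,0,0.007],0],[[0,0,0],[0,0,0],0]]'|sed -n '2p;4p'
python3 -m handwheel '[[[0,0,0],[0,0,0],1],[[0,0,0],[0,0,0],1],[[0,0,0],[0,0,0],1],[[0,0,0],[0,0,0],1],[[0,0,0],[0,0,0],1]]'
python3 - <<'E'
from h import *
import cv2
to(77.6,-14.3,66,np.pi+BT+np.radians(78.1));print(ctrl.read_state()["torque"])
b=ctrl.get_image("scene")["pixels"][145:265,300:450,::-1]
cv2.imwrite("pics/p5.png",cv2.resize(b,None,fx=5,fy=5,interpolation=cv2.INTER_CUBIC))
E
```

```text
eef_pos: [629.1, 83.8, 66.5]
force: [1.0, 0.6, 0.6]
clock: 12.5
eef_pos: [627.7, 84.5, 69.8]
tool_rot: [3.137, -0.001, -1.819]
force: [-9.8, 1.4, 8.1]
width: 52.6
gripper_force: 61.3
now bed [ 75.9 -15.6] z 69.8 F [-9.8  1.4  8.1] q7 2.33 tau7 0.043 t 12.5
turn deg [ 0.26 -0.04  0.08] then shift mm [-1.7 -1.4  3.8]
[ 0.28687982  1.77564087 -0.09801904]
```

View pics/p5.png

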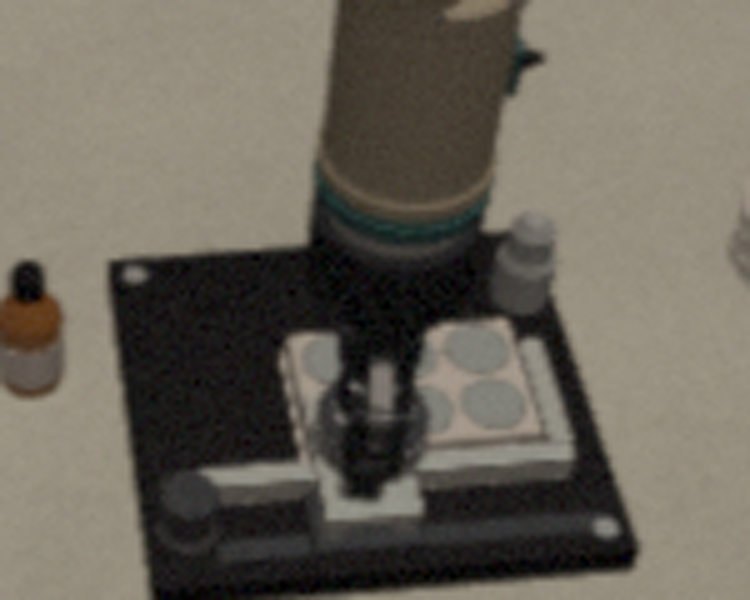

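The fingers grip the knob head (width 52.6, 61 N) but sit slightly off centre along tool y. I'll relieve that, then turn clockwise. At least 2.2 rad is needed in any case, so the first 105° is safe.

```bash
python3 -m handwheel '[[[0,0,0],[0,0.0015,0],1],[[0,0,0],[0,0,0],1]]'|sed -n '2p;4p'
python3 -m handwheel '[[[0,0,6],[0,0,0],1],[[0,0,7],[0,0,0],1],[[0,0,7],[0,0,0],1],[[0,0,7],[0,0,0],1],[[0,0,7],[0,0,0],1]]'|sed -n '2p;3p;4p'
python3 -c "
from h import *
s=ctrl.read_state();print(s['torque'],s['tau'][6],s['qpos'][6],s['width'])"
python3 -m handwheel '[[[0,0,7],[0,0,0],1],[[0,0,7],[0,0,0],1],[[0,0,7],[0,0,0],1],[[0,0,7],[0,0,0],1],[[0,0,0],[0,0,0],1]]'|sed -n '2p;3p;4p'
python3 -c "
from h import *
s=ctrl.read_state();print(s['torque'],s['tau'][6],s['qpos'][6],s['width'])"
```

```text
eef_pos: [627.6, 84.5, 69.9]
force: [-5.1, 2.4, 6.3]
eef_pos: [626.0, 85.4, 68.7]
tool_rot: [3.137, -0.003, -2.417]
force: [-7.6, 3.7, 0.3]
[0.62346953 1.32339973 0.1549186 ] 0.9669679775834084 1.8737491634374768 52.343711978313785
eef_pos: [625.2, 86.8, 67.8]
tool_rot: [3.137, -0.006, -2.904]
force: [-6.1, 3.8, -2.5]
[ 0.89866752  1.19168569 -0.07719582] -0.7502112910151482 1.5162754589266236 52.69200728611181
```

The knob turns with the tool: z sinks 2 mm per rad. The TCP orbits with an offset of about 3.2 mm along tool x, so I'll regrip centred.

```bash
python3 -m handwheel '[[[0,0,0],[0,0,0],0],[[0,0,0],[0,0,0],0],[[0,0,0],[0,0,0],0],[[0,0,0],[0,0,0],0]]'
python3 -c "
from h import *
s=ctrl.read_state();R=Ro.from_euler('xyz',s['tool_rot'])
print('tool shift to K',R.inv().apply(np.array([628.5,87.4,66])-s['eef_pos']).round(1), s['qpos'][6],s['torque'],s['tau'][6])"
```

```text
clock: 13.88
eef_pos: [630.2, 83.0, 69.2]
tool_rot: [-3.141, 0.002, -2.902]
force: [0.0, 0.1, 0.1]
width: 85.1
gripper_force: 0.0
tool shift to K [0.6 4.7 3.2] 1.520304177878111 [-0.0258075   0.01442876  0.01864893] -0.0005790245450043585
```

```bash
python3 -m handwheel '[[[0,0,0],[0.0005,0.004,0.002],0],[[0,0,0],[0,0,0],0],[[0,0,0],[0,0,0],0]]'|sed -n '2p;4p'
python3 -m handwheel '[[[0,0,0],[0,0,0],1],[[0,0,0],[0,0,0],1],[[0,0,0],[0,0,0],1],[[0,0,0],[0,0,0],1],[[0,0,0],[0,0,0],1]]'
python3 -c "
from h import *
s=ctrl.read_state();print(s['torque'],s['tau'][6],s['qpos'][6],s['width'])"
```

```text
eef_pos: [627.6, 87.5, 66.3]
force: [1.6, -0.0, 0.3]
clock: 14.55
eef_pos: [627.7, 87.5, 66.7]
tool_rot: [3.141, 0.0, -2.901]
force: [-1.8, 0.5, 4.9]
width: 52.8
gripper_force: 62.2
[ 0.10710251  0.3319876  -0.06208989] 0.04564310540445149 1.5141441380338172 52.84500768186674
```

Well centred now. Continuing clockwise and following the sink.

```bash
python3 -m handwheel '[[[0,0,6],[0,0,0],1],[[0,0,6],[0,0,0],1],[[0,0,6],[0,0,0],1],[[0,0,6],[0,0,0],1],[[0,0,0],[0,0,0],1]]'|sed -n '2p;3p;4p'
python3 -c "
from h import *
s=ctrl.read_state();print(s['torque'],s['tau'][6],s['qpos'][6],s['width'])"
python3 -m handwheel '[[[0,0,6],[0,0,0],1],[[0,0,6],[0,0,0.0003],1],[[0,0,6],[0,0,0.0003],1],[[0,0,0],[0,0,0],1],[[0,0,0],[0,0,0],1]]'|sed -n '2p;3p;4p'
python3 -c "
from h import *
s=ctrl.read_state();print(s['torque'],s['tau'][6],s['qpos'][6],s['width'])"
```

```text
eef_pos: [627.7, 87.8, 66.0]
tool_rot: [3.142, 0.0, 2.961]
force: [-0.7, 1.9, -0.6]
[ 0.28494573 -0.02245877 -0.06621584] -0.6630006060004234 1.2112985944755172 52.643194575749426
eef_pos: [627.7, 88.0, 65.4]
tool_rot: [3.141, -0.0, 2.654]
force: [0.7, 2.8, -2.2]
[ 0.52086537 -0.0961878  -0.07297833] -0.06347197573632002 0.9920202455299152 52.83893015738982
```

```bash
cat > chk.py <<'E'
from h import *
import sys
s=ctrl.read_state();print("Tz",s['torque'][2].round(3),"tau7",s['tau'][6].round(3),"q7",s['qpos'][6].round(3),"yaw",s['tool_rot'][2].round(3),"z",s['eef_pos'][2].round(1),"F",s['force'].round(1),"t",round(s['clock'],2))
sys.exit(abs(s['torque'][2])>0.13)
E
m(){ sed -n 2p; }
python3 -m handwheel '[[[0,0,6],[0,0,0.0002],1],[[0,0,6],[0,0,0.0002],1],[[0,0,0],[0,0,0],1],[[0,0,0],[0,0,0],1]]'|m; python3 chk.py &&
python3 -m handwheel '[[[0,0,6],[0,0,0.0002],1],[[0,0,6],[0,0,0.0002],1],[[0,0,0],[0,0,0],1],[[0,0,0],[0,0,0],1]]'|m; python3 chk.py
```

```text
eef_pos: [627.8, 88.1, 65.0]
Tz -0.045 tau7 -0.062 q7 0.843 yaw 2.445 z 65.0 F [ 1.5  4.1 -4.3] t 15.72
Tz -0.045 tau7 -0.062 q7 0.843 yaw 2.445 z 65.0 F [ 1.5  4.1 -4.3] t 15.72False
False
```

```bash
sed -i 's/sys.exit(\(.*\))$/sys.exit(int(\1))/' chk.py
python3 -m handwheel '[[[0,0,6],[0,0,0.0005],1],[[0,0,6],[0,0,0.0005],1],[[0,0,0],[0,0,0],1],[[0,0,0],[0,0,0],1]]' >/dev/null; python3 chk.py &&
python3 -m handwheel '[[[0,0,6],[0,0,0.0004],1],[[0,0,6],[0,0,0.0004],1],[[0,0,0],[0,0,0],1],[[0,0,0],[0,0,0],1]]' >/dev/null && python3 chk.py &&
python3 -m handwheel '[[[0,0,6],[0,0,0.0004],1],[[0,0,6],[0,0,0.0004],1],[[0,0,0],[0,0,0],1],[[0,0,0],[0,0,0],1]]' >/dev/null && python3 chk.py &&
python3 -m handwheel '[[[0,0,6],[0,0,0.0004],1],[[0,0,6],[0,0,0.0004],1],[[0,0,0],[0,0,0],1],[[0,0,0],[0,0,0],1]]' >/dev/null && python3 chk.py
```

```text
Tz -0.092 tau7 -0.052 q7 0.694 yaw 2.236 z 64.5 F [0.9 4.9 0.2] t 16.05
Tz -0.081 tau7 -0.024 q7 0.544 yaw 2.027 z 64.1 F [0.4 5.6 2.7] t 16.38
Tz -0.073 tau7 -0.007 q7 0.393 yaw 1.818 z 63.7 F [1.1 5.1 5.6] t 16.72
Tz -0.08 tau7 -0.002 q7 0.241 yaw 1.608 z 63.2 F [-0.7  5.7  7.5] t 17.05
```

```bash
python3 -m handwheel '[[[0,0,6],[0,0,0],1],[[0,0,6],[0,0,0],1],[[0,0,0],[0,0,0],1],[[0,0,0],[0,0,0],1]]' >/dev/null; python3 chk.py &&
python3 -m handwheel '[[[0,0,6],[0,0,0],1],[[0,0,6],[0,0,0],1],[[0,0,0],[0,0,0],1],[[0,0,0],[0,0,0],1]]' >/dev/null && python3 chk.py &&
python3 -m handwheel '[[[0,0,6],[0,0,0],1],[[0,0,6],[0,0,0.0002],1],[[0,0,0],[0,0,0],1],[[0,0,0],[0,0,0],1]]' >/dev/null && python3 chk.py &&
python3 -m handwheel '[[[0,0,6],[0,0,0.0002],1],[[0,0,6],[0,0,0.0002],1],[[0,0,0],[0,0,0],1],[[0,0,0],[0,0,0],1]]' >/dev/null && python3 chk.py
```

```text
Tz -0.084 tau7 -0.013 q7 0.087 yaw 1.4 z 62.8 F [1.2 4.9 4.3] t 17.38
Tz -0.068 tau7 -0.014 q7 -0.069 yaw 1.19 z 62.4 F [2.5 5.8 2.8] t 17.72
Tz -0.045 tau7 -0.035 q7 -0.228 yaw 0.981 z 62.1 F [2.6 5.9 0.7] t 18.05
Tz 0.119 tau7 -0.183 q7 -0.388 yaw 0.772 z 61.9 F [3.3 4.7 0.9] t 18.38
```

The resistance has risen: tau7 went from -0.03 to -0.18 and the sinking slowed. One small 3° step will gauge the slope.

```bash
python3 -m handwheel '[[[0,0,0],[0,0,0],1],[[0,0,0],[0,0,0],1]]' >/dev/null; python3 chk.py
python3 -m handwheel '[[[0,0,3],[0,0,0],1],[[0,0,0],[0,0,0],1],[[0,0,0],[0,0,0],1]]' >/dev/null; python3 chk.py
```

```text
Tz 0.093 tau7 -0.101 q7 -0.388 yaw 0.772 z 61.9 F [3.6 5.1 1. ] t 18.55
Tz 0.174 tau7 -0.173 q7 -0.429 yaw 0.719 z 61.9 F [4.9 4.5 1. ] t 18.8
```

The slope is about 1 N m/rad and the total rise about 0.22 N m, so the screw stands near 5.7 and is seated. I'll release and lift clear.

```bash
python3 -m handwheel '[[[0,0,0],[0,0,0],0],[[0,0,0],[0,0,0],0],[[0,0,0],[0,0,0],0],[[0,0,0],[0,0,0],0],[[0,0,0],[0,0,0],0]]'|sed -n '2,5p'
python3 -m handwheel '[[[0,0,0],[0,0,-0.01],0],[[0,0,0],[0,0,-0.03],0],[[0,0,0],[0,0,-0.04],0],[[0,0,0],[0,0,-0.04],0],[[0,0,0],[0,0,-0.04],0]]'|sed -n '2,5p'
python3 -m handwheel '[[[0,0,0],[0.035,0,0],0],[[0,0,0],[0.04,0,0],0],[[0,0,0],[0.04,0,0],0],[[0,0,0],[0.04,0,0],0],[[0,0,0],[0.04,0,0],0]]'|sed -n '2,5p'
python3 -m handwheel '[[[0,0,0],[0,0,0],0],[[0,0,0],[0,0,0],0],[[0,0,0],[0,0,0],0]]'|sed -n '2,5p'
python3 - <<'E'
from h import *
import cv2
a=ctrl.get_image("top")["pixels"][140:230,235:355,::-1];b=ctrl.get_image("scene")["pixels"][165:265,310:430,::-1]
o=np.hstack([cv2.resize(a,(400,300),interpolation=cv2.INTER_CUBIC),cv2.resize(b,(400,333),interpolation=cv2.INTER_CUBIC)[:300]])
cv2.imwrite("pics/p6.png",o)
E
```

```text
eef_pos: [627.4, 86.3, 61.2]
tool_rot: [3.141, 0.001, 0.712]
force: [0.4, 0.8, 0.3]
width: 85.0
eef_pos: [627.2, 86.6, 223.6]
tool_rot: [3.141, 0.001, 0.711]
force: [0.2, -0.5, 0.3]
width: 85.6
eef_pos: [776.2, 216.0, 222.6]
tool_rot: [3.141, -0.0, 0.712]
force: [1.6, 0.1, 0.1]
width: 85.2
eef_pos: [774.9, 213.1, 221.1]
tool_rot: [3.141, 0.002, 0.711]
force: [-0.5, -1.0, 0.1]
width: 85.0
```

View pics/p6.png

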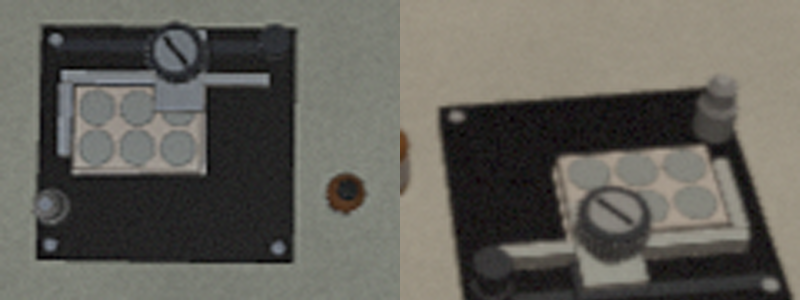

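The plate is flush with both bars, the strap is down on it, and the bystanders are where they were. The robot is clear, so I'm handing in.

```bash
python3 -c "
from cell import ctrl
print(ctrl.finish_job())"
```

```text
the job is handed in; nothing more can be done
None
```

I slid the plate home against the far fence and side stop (within about 1 mm and 0.005 rad by camera), tightened the thumbscrew until resistance rose (about 5.7 rad, estimated from torque), and handed the job in with the arm clear; the hand-in returned no verdict.

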